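Pack the pump-line service kit

TASK

Pack the service kit in the blue caddy, each part seated down in the nest made for it: draw the gate blade level out of its guide and lay it tab up in the wide pocket, stand the long coupling in the round well, put the flange ring over the post and the clamp block upright in the narrow pocket. Keep the blade level all the way. The short coupling and the blind flange do not belong: leave them where they are.

Things in the scene. Friction and masses are not known exactly. Their poses are not given: they have to be found in the camera images.
- coupling: The long pipe coupling: grey plastic tube standing on end, outside diameter 50 mm, bore 40 mm, 60 mm tall (the taller and wider of the two grey tubes). Origin: centre of its underside, z up along the tube. It belongs in the round nest, standing.
- flange_ring: The flange ring: flat steel ring lying flat, outside diameter 60 mm, hole 34 mm right through, 24 mm high. Origin: centre of its underside, z up. It belongs over the post of the post nest.
- clamp: The pipe clamp block: grey plastic block 64 mm (its x) by 28 mm (its y), 46 mm tall, with two bolt heads on top. Origin: centre of its underside, z up. It belongs in the narrow nest, upright, its length along the nest's length.
- blade: Gate blade: aluminium plate 78 (x) by 60 (y) by 8 thick (all mm), origin centre of its underside; upright black pull tab 20 by 24, z 8 to 48, centred at x -29. 0.16 kg, balance x -6. Starts 12 up in a fixed grey guide (same axes): cover 34 high over x -8 to 48, 44 wide stub on it; gaps 1.5 mm each side, 2 mm above; 12 mm high sill under it out to x -42. Comes out only level along its -x, 50 mm+.
- short_coupling: Look-alike, not to be packed: a smaller grey plastic tube standing on end, outside diameter 40 mm, bore 32 mm, 34 mm tall. Origin: centre of its underside.
- blind_flange: Look-alike, not to be packed: a solid steel disc without a hole, diameter 60 mm, 24 mm high. Origin: centre of its underside.
- nest_round: Nest for the coupling: insert 100 mm square, grey base, with a round well 68 mm across inside a 5 mm white wall. Well floor 6 mm, rim 16 mm above its origin (centre of underside, 5 mm above the bench). All four nests have that origin, axes along their sides, and stand in a fixed blue caddy 236 mm square (rim 22 mm above the bench), two by two, 104 mm apart, in any order.
- nest_post: Nest for the flange ring, a white insert 100 mm square in the blue caddy with a flat top 16 mm above its origin and in its middle an upright steel post of 18 mm diameter, its tip 44 mm above the origin. Origin: centre of its underside, 5 mm above the bench.
- nest_narrow: Nest for the clamp block, a white insert 100 mm square in the blue caddy with a narrow rectangular pocket 84 mm (its x) by 44 mm (its y). Pocket floor 6 mm above the origin, rim 16 mm above it. Origin: centre of its underside, 5 mm above the bench.
- nest_wide: Nest for the gate blade (flat, tab up, length along x, either end first), a white insert 100 mm square in the blue caddy with a wide rectangular pocket 94 mm (its x) by 76 mm (its y). Pocket floor 6 mm above the origin, rim 16 mm above it. Origin: centre of its underside, 5 mm above the bench.

How it is judged:
By the outcome, as a careful person would: the job done as asked, in the order asked, and still so for the second after the job is handed in, with the robot touching nothing.
It also fails if it takes over 120 s, if anything falls off the work surface, if the arm or the gripper's body presses on something with over 40 N, if the wrist force passes 120 N, or if a joint passes its speed limit or range.

ROBOT

A 7-joint arm with a two-finger parallel gripper is mounted at the origin on the work surface. World frame = base frame: x ahead of the robot, y to its left, z up, the work surface at z = 0. Lengths are in mm, angles in degrees, forces in N, time in s.
With the tool pointing down it reaches from about 425 to 950 mm from the base axis. Payload 4.7 kg.
Tool frame: the origin (TCP) lies midway between the tips of the shut fingers; the grasp point (between the pads) lies 19 mm behind it; z points along the fingers, y is the line along which they close (so a half turn about z gives the same grasp; the last joint's range is limited). The gripper opens to 87 mm and grips with 3 to 60 N. Pads are 19 mm wide; open, the fingers measure 117 mm over their backs; the gripper's body (75 mm by 190 mm) begins 51 mm behind the grasp point.
Start: joints at [72.313, 26.849, -2.785, 87.806, 1.381, 65.374, -4.715], TCP at [186.457, -648.755, 222.573] pointing down, gripper open.
Joint ranges: [-148.3, 148.3], [-19.14, 114.17], [-79.39, 73.82], [5.75, 140.21], [-59.74, 239.74], [12.07, 113.84], [-152.46, 152.46]. Speed limits (degrees/s): [147.25, 147.25, 180, 180, 180, 180, 180].

INTERFACE

Orientations are given as [roll, pitch, yaw] about the fixed x, y, z axes, in that order (R = Rz(yaw) Ry(pitch) Rx(roll)).
In Python, from cell import r, fingers, planner, grab_frame, camera_params gives the robot as it stands. Calls block until the motion is done:
- r.move_pose(position, orientation): joint-space move of the TCP to a pose.
- r.servo_line(position, ori=None, velocity=150, max_force=None): straight line of the TCP; ori=None keeps the orientation; velocity is the mean speed in mm/s. With max_force (N) it stops when the force on the tool has changed by that much, and returns True; else False.
- r.move_j(angles): joint-space move.
- fingers.gripper_to(opening, strength=None): finger opening in mm; strength is the grip in N (None keeps the last); returns when the fingers have stopped.
- r.hold(seconds).
- planner.ik(position, orientation): joint angles nearest the present ones, or None.
- r.read_state(): the state.
- grab_frame(name): name is "scene" or "top"; returns (picture, depth): 420x560x3 uint8, red, green, blue; 420x560 float32, mm along the optical axis (not along the pixel's ray), 0 where there is no reading.
- camera_params(name): a dict with "camera_matrix" (3x3 intrinsics, pixels), "world_from_camera" (4x4, takes a point from camera to world coordinates). Camera axes: x right, y up, looking along -z (the intrinsics and any distortion apply to the point x, -y, -z); pixel columns grow to the right and rows downward; lengths in mm; the calibration is good to about 2 mm. A picture is of the moment at which its call begins. camera_params takes no time and is no camera call.
A pose or a line that the arm cannot do raises r.IKError and nothing moves.
- r.finish_job(): hands the job in; it is judged then, once.
The state is a dict: "time_s": time; "q": joint angles; "qvel": joint speeds; "tau": joint torques, N m; "eef_pos": TCP position; "ee_rot": TCP orientation; "ft_force": force on the tool from outside, world axes, zero at the start; "ft_torque": the same for the moment, N m; "width": finger opening in mm; "gripper_force": force on a finger pad.
Only numpy, scipy, OpenCV 4.12 (cv2) and the standard library are available. Lean on these libraries where they do the work, as an engineer would, in place of code of your own. Each camera call takes 0.05 s, during which the arm holds its last target. There are 200 camera calls.

## Working session

There is one attempt and no reset: what is moved stays moved. The work goes in short steps, each a Python script; the robot and the scene stay as the last script left them, time stands still between calls to the robot, and variables do not carry over. Pictures are saved under pics/ and viewed, at most 14 in all, crops included, and the job is handed in when it is done.

```bash
ls; mkdir -p pics; python3 - <<'E'
from cell import *
import cv2,numpy as np
for n in ["top","scene"]:
    p,d=grab_frame(n); cv2.imwrite(f"pics/{n}0.png",p[...,::-1]); np.savez(f"{n}0.npz",p=p,d=d)
    c=camera_params(n); print(n,{k:np.round(v,3).tolist() if not isinstance(v,str) else v for k,v in c.items()}, (d>0).mean())
E
```

```text
pics
top {'camera_matrix': [[506.27, 0.0, 275.258], [0.0, 506.27, 204.108], [0.0, 0.0, 1.0]], 'world_from_camera': [[-0.002, 0.983, -0.181, 388.905], [-1.0, -0.004, -0.01, 1.032], [-0.01, 0.181, 0.983, 1028.103], [0.0, 0.0, 0.0, 1.0]]} 0.9959183673469387
scene {'camera_matrix': [[392.041, 0.0, 279.001], [0.0, 392.041, 209.365], [0.0, 0.0, 1.0]], 'world_from_camera': [[-0.182, -0.757, 0.627, 1026.706], [0.983, -0.144, 0.112, 116.764], [0.005, 0.637, 0.771, 638.239], [0.0, 0.0, 0.0, 1.0]]} 0.9959141156462585
```

View pics/top0.png

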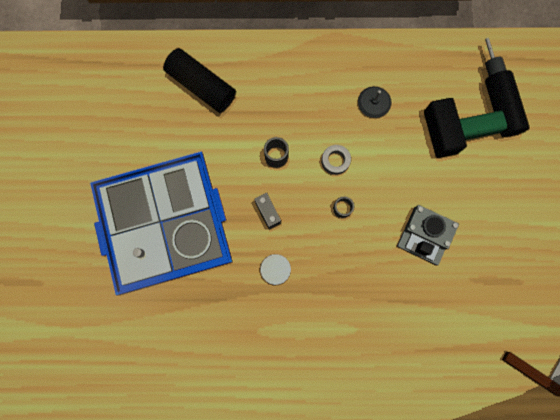

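View pics/scene0.png

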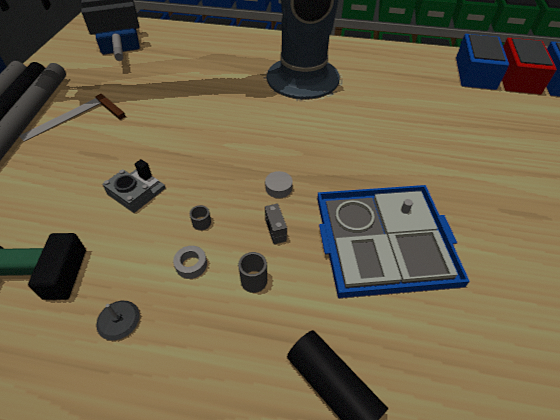

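The top view shows the caddy at left, with the wide pocket at (129,203), narrow (180,190), round (191,238) and post (139,253). The coupling is at (276,152), ring (336,160), short tube (344,207), clamp (267,210) and disc (276,269). The guide is at (430,232), with the black tab at (425,247).

```bash
cat > h.py <<'E'
import numpy as np,cv2
from cell import *
def cloud(n,d):
    c=camera_params(n);K=c["camera_matrix"];T=c["world_from_camera"];K=np.array(K);T=np.array(T)
    v,u=np.mgrid[:d.shape[0],:d.shape[1]]
    P=np.stack([(u-K[0,2])/K[0,0]*d,-(v-K[1,2])/K[1,1]*d,-d],-1)
    return P@T[:3,:3].T+T[:3,3]
def px(n,u,v,z):
    c=camera_params(n);K=np.array(c["camera_matrix"]);T=np.array(c["world_from_camera"])
    r=T[:3,:3]@np.array([(u-K[0,2])/K[0,0],-(v-K[1,2])/K[1,1],-1]);o=T[:3,3]
    return o+r*(z-o[2])/r[2]
E
python3 - <<'E'
from h import *
im={}
for n in ["top","scene"]:
    f=np.load(n+"0.npz");p,d=f["p"],f["d"];P=cloud(n,d);im[n]=p
    x,y,z=P[...,0],P[...,1],P[...,2]
    tab=(d>0)&(x>300)&(x<560)&(y>-20)&(y<30)
    b=(d>0)&(abs(z)<6)&(x>250)&(x<600)&(abs(y)<200)
    print(n,"bench z",np.median(z[b]),z[b].std())
    m=((z>8)&(z<90)&(d>0)&(x>250)&(x<700)&(abs(y)<420)).astype(np.uint8)
    k,l,s,c=cv2.connectedComponentsWithStats(m)
    for i in range(1,k):
        if s[i,4]<60: continue
        q=P[l==i]; zt=np.percentile(q[:,2],[50,90,97]); t=q[abs(q[:,2]-zt[1])<5]
        r=cv2.minAreaRect(t[:,:2].astype(np.float32)); print(s[i],np.round(zt,1),np.round(r[0],1),np.round(r[1],1),round(r[2],1), np.round(cv2.minEnclosingCircle(t[:,:2].astype(np.float32))[1],1))
t=im["top"][190:275,385:470];s=im["scene"][150:220,95:175]
o=np.zeros((400,800,3),np.uint8)
o[:,:400]=cv2.resize(t,(400,400),interpolation=cv2.INTER_CUBIC);o[:350,400:800]=cv2.resize(s,(400,350),interpolation=cv2.INTER_CUBIC)
cv2.imwrite("pics/c1.png",cv2.convertScaleAbs(o[...,::-1],alpha=1.5))
E
```

```text
top bench z 0.25973648117542325 1.900248732654852
[264 139  25  29 454] [47.7 60.9 62.1] [676.6   8.9] [48.  45.9] 88.3 25.1
[433 138  34  21 521] [54.9 59.1 60.7] [ 686.9 -345. ] [27.2 49.3] 2.6 25.7
[322 145  29  30 514] [23.6 26.2 27. ] [ 668.1 -114.9] [57.9 57.6] 16.9 29.7
[   90   152   142   144 11991] [19.4 23.4 24.9] [539.8 244. ] [236.7 258.2] 16.0 165.4
[255 193  26  37 510] [45.7 48.4 49.6] [558.9  25.9] [64.3 27.5] 26.3 33.3
[333 197  22  21 191] [31.9 35.4 36.9] [ 566.7 -126.4] [38.  38.7] 45.9 20.0
[ 398  205   61   61 2175] [33.7 46.1 59.8] [ 511.3 -291.5] [47.8 85. ] 48.6 44.0
[261 255  30  30 723] [24.3 26.6 27.6] [442.9  10.7] [57.2 56.9] 89.7 29.6
scene bench z -0.6858688470292691 1.3445215590689632
[ 103  159   62   51 1644] [32.9 44.6 58.5] [ 513.1 -293.4] [42.6 77.5] 74.9 40.8
[266 171  27  25 549] [23.  24.6 25.2] [446.8  12.9] [60.4 56.5] 11.6 31.0
[  318   185   152   112 11829] [18.6 21.6 22.6] [543.1 245.2] [239.  258.3] 15.7 167.3
[190 205  22  23 360] [24.8 33.3 34.5] [ 571.4 -124.9] [39.3 38.5] 24.0 20.7
[265 204  23  39 617] [44.3 46.4 47.3] [562.8  27.6] [65.3 28.2] 26.3 34.4
[ 48 233  38  25 385] [55.5 57.9 58.7] [ 689.5 -344.3] [23.4 49.5] 5.1 25.3
[174 246  33  31 634] [22.5 24.2 24.9] [ 672.2 -113.1] [58.2 57. ] 18.0 30.5
[239 252  29  36 578] [43.6 59.2 60. ] [678.9  10.2] [48.5 41.6] 89.7 25.5
```

View pics/c1.png

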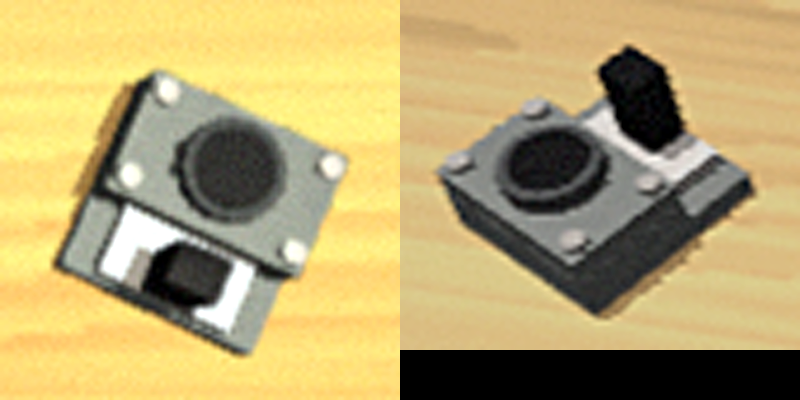

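The crop shows the guide cover with its black stub and the tab at (185,275) on the bright blade plate. The tab side points down-left, so the blade x axis has a yaw of about -25°. Next I'll measure the details in both views.

```bash
python3 - <<'E'
from h import *
f32=np.float32
for n in ["top","scene"]:
    f=np.load(n+"0.npz");p,d=f["p"],f["d"];P=cloud(n,d);x,y,z=P[...,0],P[...,1],P[...,2]
    off=0.26 if n=="top" else -0.69; z=z-off
    g=(d>0)&(np.hypot(x-512,y+292)<85)
    hsv=cv2.cvtColor(p,cv2.COLOR_RGB2HSV);V=hsv[...,2]
    print(n)
    def rect(m,name):
        r=cv2.minAreaRect(P[m][:,:2].astype(f32)); print(name,m.sum(),np.round(r[0],1),np.round(r[1],1),round(r[2],1),"mean",np.round(P[m].mean(0),1))
    rect(g&(abs(z-34)<5),"cover34"); rect(g&(z>54),"z>54"); rect(g&(z>40)&(z<54),"40-54")
    rect(g&(abs(z-20)<3)&(V>150),"plate bright"); 
    # caddy
    B=((hsv[...,0]>100)&(hsv[...,0]<130)&(hsv[...,1]>150)&(np.hypot(x-541,y-245)<190)&(z>14)&(z<30))
    rect(B,"blue")
    ca=np.deg2rad(16);u=np.array([np.cos(ca),np.sin(ca)]);w=np.array([-u[1],u[0]])
    c0=np.array([541.5,244.6]); a=(P[...,:2]-c0)@u; b=(P[...,:2]-c0)@w
    inn=(abs(a)<102)&(abs(b)<102)&(d>0)
    print("V white/grey pct",np.percentile(V[inn],[5,25,50,75,95]))
    dark=inn&(V<150)
    for na,sa in (("hi",1),("lo",-1)):
        for nb,sb in (("left",1),("right",-1)):
            m=dark&(abs(a-sa*52)<46)&(abs(b-sb*52)<46)
            if m.sum()>50:
                k,l,s,c=cv2.connectedComponentsWithStats(m.astype(np.uint8)); m=l==1+np.argmax(s[1:,4]); rect(m,"pocket "+na+nb)
    m=inn&(z>40);  rect(m,"post") if m.sum()>5 else 0
E
```

```text
top
cover34 884 [ 511.9 -294. ] [88.5 87.8] 63.8 mean [ 523.3 -297.9   34.1]
z>54 143 [ 481.9 -278.6] [24.3 21.2] 63.1 mean [ 481.1 -278.3   59.4]
40-54 417 [ 505.7 -300.3] [59.5 81.8] 66.6 mean [ 522.  -298.8   44.3]
plate bright 146 [ 487.4 -281.5] [58.9 29.3] 64.4 mean [ 489.2 -279.    20.3]
blue 1438 [539.5 244.2] [236.5 256.7] 16.2 mean [539.5 241.8  22.2]
V white/grey pct [ 90. 102. 123. 173. 179.]
pocket hileft 1724 [577.2 308.7] [92.  78.3] 16.1 mean [577.4 311.4  12.1]
pocket hiright 900 [606.  208.9] [83.4 45. ] 16.1 mean [606.6 210.5  12.2]
pocket loleft 75 [476.6 281. ] [22.2 19.5] 83.8 mean [474.9 277.3  40.9]
pocket loright 932 [505.9 180.3] [91.9 91.9] 16.0 mean [505.  178.3  12. ]
post 74 [474.8 278.2] [16.3 16.3] 58.9 mean [474.9 278.   48.4]
scene
cover34 642 [ 516.1 -292.1] [90.2 86.7] 63.7 mean [ 533.  -292.2   33.4]
z>54 96 [ 486.2 -277.4] [25.4 20.1] 66.5 mean [ 487.2 -275.9   58.1]
40-54 332 [ 519.4 -289.5] [49.  89.4] 41.4 mean [ 523.4 -293.2   43.8]
plate bright 28 [ 492.3 -281.6] [57.8 18.4] 73.8 mean [ 493.4 -279.9   19. ]
blue 2011 [544.  244.3] [238.3 256. ] 15.8 mean [557.3 247.1  19.8]
V white/grey pct [ 62.   84.   95.5 148.  153. ]
pocket hileft 1925 [576.9 308.7] [91.4 91.7] 16.0 mean [575.1 311.9  12.2]
pocket hiright 1851 [605.9 208.9] [91.7 91.6] 15.9 mean [605.7 210.1  15.8]
pocket loleft 1438 [477.5 280.1] [91.2 91.4] 16.1 mean [481.9 280.   22.1]
pocket loright 1479 [505.8 180.3] [91.9 91.9] 16.1 mean [509.2 180.4  11.8]
post 73 [480.2 280.4] [16.8 16.3] 67.1 mean [481.8 279.9  46.4]
```

```bash
cat >> h.py <<'E'
def st(t=""):
    s=r.read_state(); print(t,"t%.1f"%s["time_s"],"pos",np.round(s["eef_pos"],1),"F",np.round(s["ft_force"],1),"M",np.round(s["ft_torque"],2),"w%.1f g%.1f"%(s["width"],s["gripper_force"]))
    return s
E
python3 - <<'E'
from h import *
Y=-26.2
fingers.gripper_to(55,5)
r.move_pose([484.5,-278.5,140],[180,0,Y]); st()
print(r.servo_line([484.5,-278.5,24],velocity=80,max_force=8)); st("down")
fingers.gripper_to(20,5); r.hold(.2); st("grip5")
p,d=grab_frame("scene");cv2.imwrite("pics/g.png",cv2.resize(p[110:230,60:220,::-1],(640,480)))
E
```

```text
t2.7 pos [ 484.3 -279.7  140.2] F [-0.3 -0.8 -0.2] M [ 0.04 -0.    0.02] w55.1 g0.0
False
down t4.3 pos [ 484.9 -278.7   24.5] F [ 0.1 -0.3  0.4] M [ 0.08  0.02 -0.04] w54.6 g0.0
grip5 t5.2 pos [ 484.5 -278.6   24. ] F [ 0.4 -0.9  0.3] M [0.04 0.12 0.03] w23.9 g5.0
```

View pics/g.png

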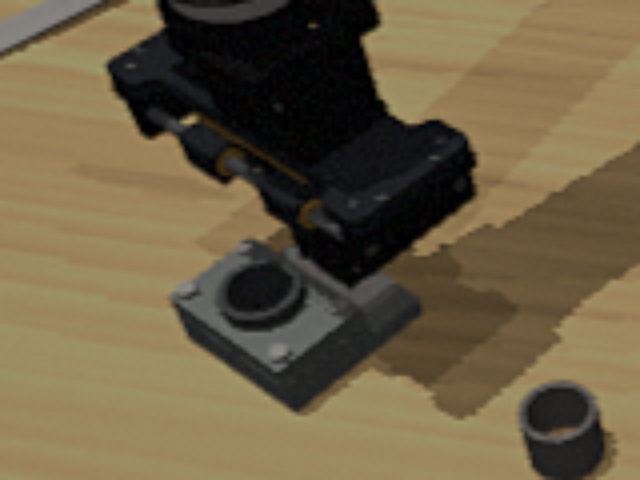

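The fingers straddle the tab just behind the cover, around (330,230), and the 23.9 mm width matches the tab. I'll tighten the grip, raise the blade 1 mm and draw it out.

```bash
python3 - <<'E'
from h import *
Y=np.deg2rad(-26.2);u=np.array([np.cos(Y),np.sin(Y),0]);p0=np.array([484.5,-278.5,24])
fingers.gripper_to(18,60); st("grip60")
r.servo_line(p0+[0,0,1],velocity=20); st("lift1")
for k in (10,25,40,55,70):
    hit=r.servo_line(p0+[0,0,1]-k*u,velocity=40,max_force=15); st(k)
    if hit: print("HIT"); break
p,d=grab_frame("scene");cv2.imwrite("pics/d.png",cv2.resize(p[110:230,60:220,::-1],(640,480)))
E
```

```text
grip60 t5.4 pos [ 484.5 -278.6   24. ] F [-1.2 -1.   1. ] M [-0.01  0.07 -0.  ] w23.8 g60.0
lift1 t5.7 pos [ 484.4 -278.2   24.8] F [-0.7  0.3 -1.5] M [0.04 0.07 0.01] w23.2 g60.0
10 t6.1 pos [ 475.2 -273.9   25. ] F [ 0.1 -0.2 -1.5] M [ 0.05  0.06 -0.05] w23.9 g60.0
25 t6.6 pos [ 462.1 -267.4   25.1] F [-0.6  0.7 -2. ] M [0.04 0.05 0.02] w23.5 g60.0
40 t7.1 pos [ 448.6 -260.8   25.1] F [ 0.2  0.2 -1.5] M [0.02 0.   0.01] w23.4 g60.0
55 t7.6 pos [ 435.1 -254.2   25.1] F [-0.6 -0.3 -1.6] M [ 0.06  0.03 -0.  ] w23.7 g60.0
70 t8.2 pos [ 421.7 -247.6   25.1] F [-0.7 -0.7 -2. ] M [0.06 0.01 0.02] w23.6 g60.0
```

View pics/d.png

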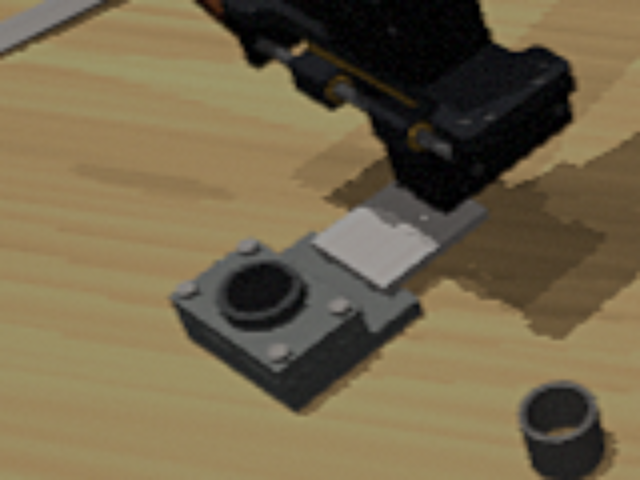

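```bash
python3 - <<'E'
from h import *
r.servo_line([421.7,-247.6,130],velocity=100); st("up")
r.servo_line([500,0,130],ori=[180,0,-5],velocity=150); st("mid")
r.servo_line([549.5,300.6,130],ori=[180,0,16],velocity=150); st("over")
print(np.round(r.read_state()["ee_rot"],2))
r.servo_line([549.5,300.6,40],velocity=80); st("low")
print(r.servo_line([549.5,300.6,22.5],velocity=20,max_force=6)); st("seat")
p,d=grab_frame("scene");cv2.imwrite("pics/e.png",cv2.resize(p[150:300,300:500,::-1],(800,600)))
E
```

```text
up t9.4 pos [ 421.2 -247.3  129.3] F [ 0.3  0.5 -1.3] M [ 0.05  0.02 -0.01] w23.9 g60.0
mid t11.3 pos [499.8  -1.  130. ] F [-0.3  0.6 -1.1] M [ 0.05  0.05 -0.06] w23.5 g60.0
over t13.5 pos [549.7 299.7 130. ] F [ 0.7 -0.  -1.3] M [-0.05  0.03  0.  ] w23.5 g60.0
[1.7997e+02 1.0000e-02 1.5930e+01]
low t14.8 pos [549.9 300.9  40.6] F [ 0.3  0.2 -1.3] M [-0.05  0.02  0.  ] w23.3 g60.0
True
seat t15.6 pos [549.3 300.5  23. ] F [-0.5  0.7  5.3] M [-0.02  0.01 -0.03] w23.4 g60.0
```

View pics/e.png

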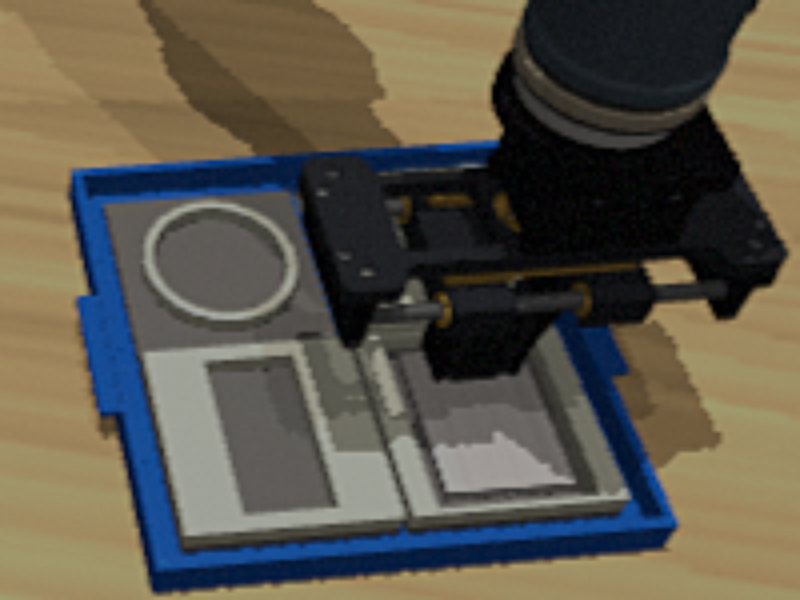

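The blade sits flat in the wide pocket and contact came at the expected height, z 23. Releasing it and moving on to the coupling.

```bash
cat >> h.py <<'E'
def pick(x,y,z,yaw,wo,wc,f):
    fingers.gripper_to(wo,f)
    r.move_pose([x,y,160],[180,0,yaw])
    print("hit",r.servo_line([x,y,z],velocity=100,max_force=10)); st("down")
    fingers.gripper_to(wc,f); r.hold(.1); st("grip")
    r.servo_line([x,y,160],velocity=120); st("up")
def place(x,y,z,yaw,wo,zc=40):
    r.servo_line([x,y,160],ori=[180,0,yaw],velocity=180)
    r.servo_line([x,y,z+15],velocity=100); st("low")
    print("hit",r.servo_line([x,y,z-1.5],velocity=20,max_force=6)); st("seat")
E
python3 - <<'E'
from h import *
fingers.gripper_to(40); st("rel")
r.servo_line([549.5,300.6,160],velocity=120)
pick(677.5,9.5,23,0,75,40,20)
place(506,180,34,0,75)
p,d=grab_frame("scene");cv2.imwrite("pics/f.png",cv2.resize(p[150:300,300:500,::-1],(800,600)))
E
```

```text
rel t16.2 pos [548.3 299.7  21.9] F [ 0.2 -0.2  0.2] M [ 0.02 -0.01 -0.01] w39.7 g0.0
hit False
down t21.1 pos [678.1   9.6  23.8] F [0.7 0.2 0.5] M [-0.   -0.02 -0.03] w74.9 g0.0
grip t21.8 pos [677.5   9.5  23.1] F [-0.1  0.1  1. ] M [-0.02  0.07  0.01] w50.3 g20.0
up t23.1 pos [676.8   9.4 158.9] F [-0.4  0.3 -1.7] M [-0.03  0.01  0.01] w50.3 g20.0
low t25.8 pos [506.5 180.3  49.6] F [ 0.  -0.1 -0.8] M [ 0.02 -0.02  0.07] w50.2 g20.0
hit True
seat t26.6 pos [505.8 179.9  34. ] F [-0.5  0.1  5.1] M [-0.07  0.1   0.04] w50.2 g20.0
```

View pics/f.png

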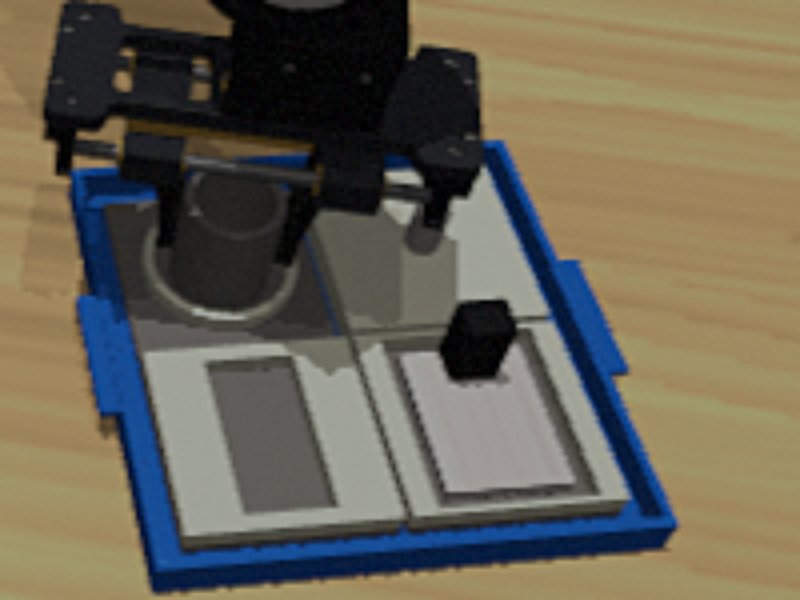

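The coupling stands in the round well, inside the white ring at about (220,250), and the blade lies flat in its pocket with the tab up. Next is the ring.

```bash
python3 - <<'E'
from h import *
fingers.gripper_to(66); st("rel")
r.servo_line([506,180,160],velocity=120)
pick(670.2,-114,3,0,84,50,40)
place(477.4,280,24,16,80)
p,d=grab_frame("scene");cv2.imwrite("pics/k.png",cv2.resize(p[150:300,300:500,::-1],(800,600)))
E
```

```text
rel t27.2 pos [505.2 179.5  33.3] F [ 0.2 -0.5  0.2] M [-0.01  0.03 -0.01] w65.5 g0.0
hit False
down t32.1 pos [ 670.7 -114.     3.8] F [ 0.5 -0.4 -0.2] M [ 0.03 -0.01  0.03] w84.1 g0.0
grip t32.8 pos [ 670.2 -114.1    3.1] F [-0.  -0.   1.2] M [-0.02 -0.01  0.  ] w58.3 g40.0
up t34.2 pos [ 669.6 -114.   158.9] F [ 0.4  0.6 -2.4] M [0.03 0.01 0.  ] w58.1 g40.0
low t38.1 pos [477.9 280.4  39.6] F [ 0.4 -0.  -3. ] M [ 0.02 -0.04  0.04] w58.7 g40.0
hit True
seat t38.9 pos [477.2 279.8  24. ] F [0.4 0.1 4.7] M [-0.03  0.06 -0.  ] w58.5 g40.0
```

View pics/k.png

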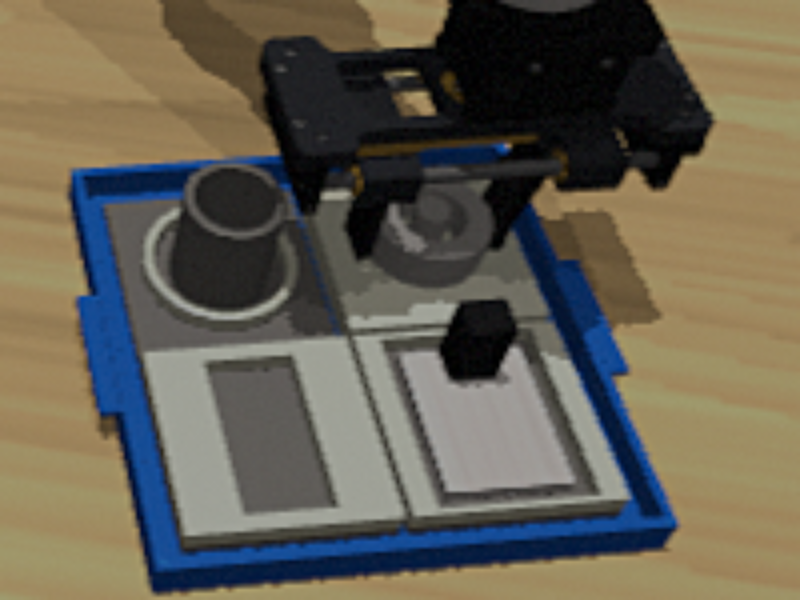

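The ring is over the post at about (432,230), seated at the expected height. Last is the clamp.

```bash
python3 - <<'E'
from h import *
fingers.gripper_to(76); st("rel")
r.servo_line([477.4,280,160],velocity=120)
pick(560.9,26.8,13,26.3,55,20,25)
place(606,208.6,24,16,45)
fingers.gripper_to(42); st("rel")
r.servo_line([606,208.6,180],velocity=120)
r.move_pose([500,-200,250],[180,0,0]); st("away")
for n in("scene","top"):
    p,d=grab_frame(n); np.savez(n+"1.npz",p=p,d=d)
    q=p[150:300,300:500] if n=="scene" else p[130:310,70:310]
    cv2.imwrite(f"pics/z{n}.png",cv2.resize(q[...,::-1],(800,600)))
E
```

```text
rel t39.5 pos [476.2 279.   23. ] F [-0.6  0.3 -0.2] M [-0.01  0.01  0.1 ] w75.9 g0.0
hit False
down t44.2 pos [561.4  26.9  13.6] F [ 0.3 -0.4  0.4] M [ 0.02 -0.02  0.04] w54.8 g0.0
grip t44.9 pos [561.   26.8  13.1] F [0.1 0.3 1.7] M [-0.08  0.03 -0.01] w27.7 g25.0
up t46.3 pos [560.3  26.7 159.1] F [ 0.6 -0.4 -2.1] M [-0.04 -0.    0.04] w27.6 g25.0
low t48.8 pos [606.6 208.9  39.8] F [-0.4  0.5 -0.8] M [ 0.02  0.04 -0.05] w28.1 g25.0
hit True
seat t49.5 pos [605.8 208.5  24.1] F [ 0.4 -0.5  4.7] M [0.01 0.02 0.01] w27.8 g25.0
rel t50.1 pos [604.8 207.9  23. ] F [ 0.3 -0.3  0.2] M [ 0.    0.01 -0.03] w41.9 g0.0
away t53.1 pos [ 500.7 -198.4  249.8] F [ 0.3  1.2 -0.3] M [0.01 0.02 0.03] w41.9 g0.0
```

View pics/zscene.png

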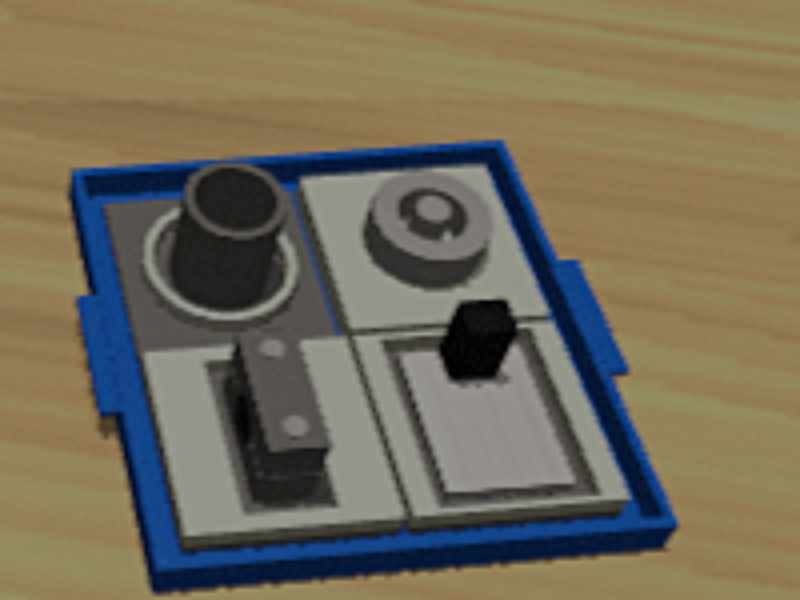

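View pics/ztop.png

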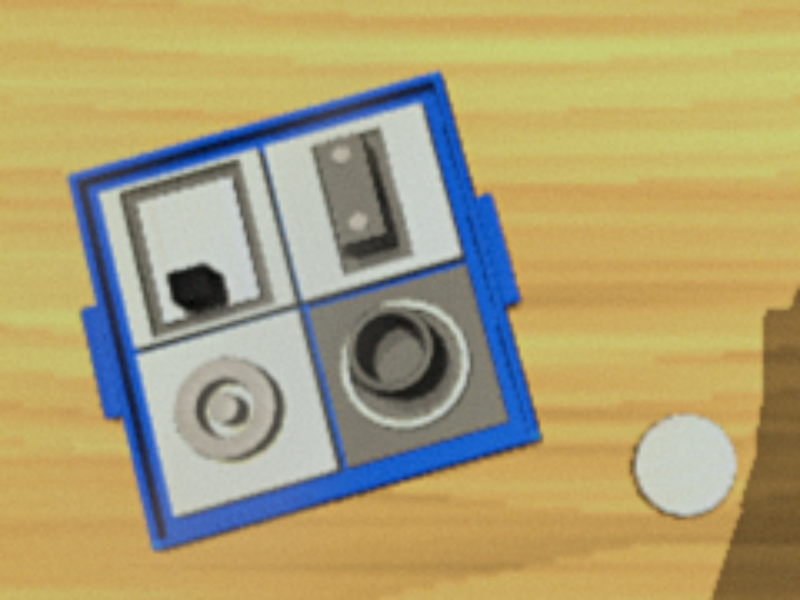

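Both views show all four parts seated: blade (195,245), clamp (355,200), ring (228,408) and coupling (405,360) in the top crop. The blind flange hasn't moved, so I'm handing in.

```bash
python3 -c "
from cell import r
print(r.finish_job())"
```

```text
the job is handed in; nothing more can be done
None
```

The kit is packed and handed in at about 53 s: blade, coupling, ring and clamp were placed in that order, each seated in its nest, and the short coupling and blind flange were not touched.

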